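# Refit the roll cover of a label printer

### The arm

A 6-joint arm with a two-finger parallel gripper is mounted at the origin on the work surface. World frame = base frame: x ahead of the robot, y to its left, z up, the work surface at z = 0. Lengths are in m, angles in rad, forces in N, time in s.
With the tool pointing down it reaches from about 0.35 to 0.775 m from the base axis. Payload 5.5 kg.
Tool frame: the origin (TCP) lies midway between the tips of the shut fingers; the grasp point (between the pads) lies 19 mm behind it; z points along the fingers, y is the line along which they close (so a half turn about z gives the same grasp; the last joint's range is limited). The gripper opens to 85 mm and grips with 20 to 120 N. Pads are 22 mm wide; open, the fingers measure 114 mm over their backs; the gripper's body (76 mm by 85 mm) begins 54 mm behind the grasp point. The pads swing forward as they close: fully open they stand 13 mm farther back than shut.
Start: joints at [-0.14, 0.313, 0.046, 1.304, 0, 1.431], TCP at [0.575, -0, 0.231] pointing down, gripper open.
Joint ranges: [-2.76, 2.76], [-0.86, 1.69], [-1.03, 1.26], [-2.2, 2.34], [-1.47, 1.5], [-3.14, 3.14]. Speed limits (rad/s): [2.57, 2.57, 3.14, 3.14, 3.14, 3.14].

### API

Orientations are given as a unit quaternion [w, x, y, z].
In Python, from workcell import env gives the robot as it stands.
- The arm moves only by the tool move_arm, never from a script. Its argument "targets" is a list of rows, each a list of 3 entries, a list of its own where there are three numbers: the shift along the tool's x, y, z in mm, then the turn, a rotation vector about the tool's x, y, z in units of 10 degrees (1.0 is 10 degrees), then the closure, from -1 (fully open) to 1 (shut). In form: [[[dx, dy, dz], [ax, ay, az], gripper], ...]. A call has 1 to 5 rows; each row is the pose to reach, as a shift and turn from the pose commanded when the call began, along the tool's axes at that moment; what a row does not reach only later rows make up. A row lasts 1/8 s, in which the tool goes at most 62.5 mm and 10.7 degrees, less where a joint would pass 70% of its speed; a pose out of reach is approached as far as the arm can. A call with a gripper value outside its range is refused whole. The fingers move at their own pace and stop on an object; "squeeze" is the grip in N (left out, the last holds). Time passes only in rows, so rows that repeat a pose let the fingers close. It gives the time, the measured TCP pose, the force, the opening and the grip force at its end, in the units of the state.
- env.get_state(): the state, without advancing time (a new reading comes with each control period).
- env.read_camera(name): name is "scene" or "side" or "wrist"; returns a dict with "pixels" (400x640x3 uint8, red, green, blue), "fovy" (degrees; the focal length in pixels is half the picture's height over the tangent of half this angle, whatever the lens; pixels are square), "cx", "cy" (the principal point, pixels), "extrinsics" (4x4, takes a point from world to camera coordinates); the wrist camera has in their place "mount" (4x4, takes a point from camera to tool coordinates, whose origin is the TCP and whose axes are the flange's). Camera axes: x right, y up, looking along -z (the intrinsics and any distortion apply to the point x, -y, -z); pixel columns grow to the right and rows downward; lengths in m; the calibration is good to about 2 mm. The wrist camera is an equidistant fisheye: a pixel r from the principal point sees the ray r / f radians off the axis. A picture is of the moment at which its call begins: read the wrist's pose just before it. There is no depth.
- env.hand_in(): hands the job in; it is judged then, once.
Trained networks look in a picture, given as the dict that the camera call returned (one of the last four; its "shot" number tells which), for a name from the list of things; names that differ only in an ending like _2 or _b are one class to them, and where a whole thing is asked for, a point or a joint stands for the part that bears it (a point fixed in the world has none). Each returns a list of dicts, best first, with "confidence" (0 to 1); they miss things now and then, are a little off and sometimes report something else, mostly with a low value. They report only what shows in the picture. A call takes as long as a camera call. They do not tell look-alikes from the thing itself.
- env.spot_in(thing, picture): "centre" ([x, y, z] in m, in world coordinates, good to about 4 mm: the middle of the surface that is visible of it).
- env.regions_of(thing, picture): "mask" (400x640 bool, what is visible of it).
- env.landmark_of(thing, picture): "centre" ([x, y, z] in m, in world coordinates, good to about 4 mm: a listed point, or the origin of a listed thing).
The state is a dict: "clock": time; "joint_pos": joint angles; "qvel": joint speeds; "tau": joint torques, N m; "tcp_pos": TCP position; "orientation": TCP orientation; "wrist_force": force on the tool from outside, world axes, zero at the start; "ft_torque": the same for the moment, N m; "finger_gap": finger opening in m; "grip_force": force on a finger pad.
Only numpy, scipy, OpenCV 4.12 (cv2) and the standard library are available. Lean on these libraries where they do the work, as an engineer would, in place of code of your own. Each camera call takes 0.05 s, during which the arm holds its last target. There are 200 camera calls.

### The job

The label printer's blue roll cover has been pushed under the low metal shelf. Draw it out by the end that sticks out, set it down flat on the open bench clear of the shelf and let go; then take it by its black ridge, hook its tongue at a tilt under the orange lip of the printer's open bay, and swing it down until it lies flat in the bay with its other end clicked under the green catch. Let go, and do not knock the stapler, spare label roll, screw jar or marker about.

Things in the scene. Friction and masses are not known exactly. Their poses are not given: they have to be found in the camera images.
- cover: Loose blue cover, 90 g, lying right way up. Panel 90 (x) x 56 (y) x 10 mm; origin: centre of its underside, z up. At -x a tongue 14 mm long, 50 wide, 4 thick, flush with the underside. On top a black ridge to hold it by, 36 (x) x 14 (y) mm, from 10 to 38 mm above the underside, centred at x = +13 mm. At first the ridge is under the shelf; the tongue and some 36 mm of the panel stick out.
- cover_tongue (a point): middle of the lower edge of the cover's tongue tip, at (-59, 0, 0) mm in the cover's frame
- cover_tail (a point): middle of the lower edge of the cover's other (tail) end, at (45, 0, 0) mm in the cover's frame
- cover_ridge (a point): middle of the top of the cover's black ridge, at (13, 0, 38) mm in the cover's frame
- riser: Low bare aluminium shelf fixed to the bench, 150 (x) x 220 (y) mm, underside 44 mm, top 48 mm up, legs along both sides; a yellow parts tray, 16 mm tall, on its rear from 90 mm behind the front edge. Origin at bench level under the middle of its front edge; it runs from there to +x. The cover sticks out in front, tongue to -x (within 7 degrees), with 6 mm of headroom over its ridge.
- printer: Label printer fixed to the bench, grey, white deck, 170 (x) x 120 (y) x 61 mm; origin: centre of its underside. In its top a bay for the cover: ledge 50 mm above the bench to rest on, side walls at y = -31 and 31 mm, wall at x = 52. At -x an orange lip (x = -56 to -46, 58 to 61 mm above the bench) overhangs the ledge, wall behind it at x = -56; the tongue goes under it, pointing to -x.
- slot (a point): on the printer's ledge, straight below the middle of the orange lip's free edge, at (-46, 0, 50) mm in the printer's frame; same axes as the printer. The tongue goes from here 6 to 10 mm further along -x.
- ledge_end (a point): on the printer's ledge at the bay's +x wall, at (52, 0, 50) mm in the printer's frame; same axes as the printer. The cover's tail ends up 0 to 4 mm short of it.
- catch (a joint): Green spring catch at the bay's +x end, 30 mm wide; m, 0 = home, up to 0.010 = pushed back along the printer's +x. Its face slopes from the nose (x = 46 mm, 63 mm above the bench) up and back to x = 56, 78 mm above the bench. The tail, pressed down on it with about 5 N (under 15), pushes it back; it springs home over the panel's top.
- stapler: blue stapler, 110 x 30 x 45 mm, loose; origin at the centre of its underside
- spare_roll: spare white label roll standing on end, 48 mm across, 45 mm tall, loose; origin at the centre of its underside
- screw_jar: amber screw jar, 56 mm across, 75 mm tall, loose; origin at the centre of its underside
- marker: red marker pen, 110 mm long, 18 mm thick, loose, lying along its x; origin below its middle
Things that resemble listed ones, but are neither listed nor needed, are in the scene too. Leave any pink or yellow look-alike of the cover alone.

How it is judged:
By the outcome, as a careful person would: the job done as asked, in the order asked, and still so for the second after the job is handed in, with the robot touching nothing.
It also fails if it takes over 58 s, if anything falls off the work surface, if the arm or the gripper's body presses on something with over 40 N, if the wrist force passes 120 N, or if a joint passes its speed limit or range.

## Working session

There is one attempt and no reset: what is moved stays moved. The work goes in short steps, Python scripts to look and compute and a tool call to move; the robot and the scene stay as the last step left them, time stands still between calls to the robot, and variables do not carry over. Pictures are saved under pics/ and viewed, at most 10 in all, crops included, and the job is handed in when it is done.

Besides the shell and the picture viewer there is one more tool, called as name(argument=value, ...), one argument or row to a line, values as JSON. move_arm: Moves the arm, as the interface text tells. Its arguments: {"type":"object","properties":{"targets":{"type":"array","items":{"type":"array"}},"squeeze":{"type":"number"}},"required":["targets"]}

```bash
mkdir -p pics; ls
cat > h.py <<'E'
from workcell import env
import numpy as np, cv2
def shot(n,f=None):
    s=env.get_state(); p=env.read_camera(n)
    if f: cv2.imwrite('pics/'+f+'.png',cv2.cvtColor(p['pixels'],cv2.COLOR_RGB2BGR))
    return s,p
def marks(p,names,k=2):
    for n in names:
        try: print(n,[(np.round(d['centre'],4).tolist(),round(d['confidence'],2)) for d in env.landmark_of(n,p)[:k]])
        except Exception as e: print(n,e)
def proj(p,X):
    E=np.array(p['extrinsics']); f=200/np.tan(np.radians(p['fovy'])/2)
    c=(E@np.append(X,1))[:3]; return p['cx']+f*c[0]/-c[2], p['cy']-f*c[1]/-c[2]
E
python3 - <<'E'
from h import *
for c in ['scene','side']:
    s,p=shot(c,c+'1'); print(c,p.keys())
    marks(p,['cover','cover_tongue','cover_tail','cover_ridge','riser','printer','slot','ledge_end','stapler','spare_roll','screw_jar','marker'])
print(s)
E
```

```text
pics
scene dict_keys(['pixels', 'fovy', 'cx', 'cy', 'extrinsics', 'shot'])
cover [([0.6487, -0.3823, 0.006], 0.93), ([0.3374, -0.1178, -0.0023], 0.84)]
cover_tongue [([0.6953, -0.4123, 0.0014], 0.95), ([0.2917, -0.1506, -0.0012], 0.82)]
cover_tail [([0.6087, -0.3543, 0.0009], 0.96), ([0.3743, -0.0823, 0.0039], 0.93)]
cover_ridge [([0.3436, -0.1051, 0.0311], 0.84), ([0.3186, -0.2668, 0.0374], 0.75)]
riser [([0.5523, -0.1818, -0.0002], 0.68)]
printer [([0.5835, 0.1688, 0.0042], 0.86)]
slot [([0.5378, 0.1731, 0.0511], 0.87)]
ledge_end [([0.6311, 0.1593, 0.0493], 0.58)]
stapler [([0.4321, -0.3866, 0.0012], 0.96)]
spare_roll [([0.7451, -0.0202, 0.0009], 0.55)]
screw_jar [([0.5115, 0.4045, -0.003], 0.7)]
marker [([0.5045, 0.0081, 0.0004], 0.74)]
side dict_keys(['pixels', 'fovy', 'cx', 'cy', 'extrinsics', 'shot'])
cover [([0.3382, -0.1117, 0.0036], 0.82), ([0.5638, -0.1711, 0.0007], 0.75)]
cover_tongue [([0.3843, -0.2909, 0.0026], 0.85), ([0.286, -0.1537, -0.0005], 0.76)]
cover_tail [([0.2873, -0.2528, 0.0032], 0.91), ([0.6106, -0.1589, -0.001], 0.88)]
cover_ridge [([0.6385, -0.3705, 0.0386
[... 494 characters left out ...]
([-1.39582401e-01,  3.13140104e-01,  4.61181564e-02,  1.30357459e+00,
       -1.28206563e-06,  1.43123758e+00]), 'qvel': array([ 5.05027715e-04, -1.06718265e-03, -1.61428564e-03,  2.71844343e-04,
       -1.42598293e-03,  3.85810777e-05]), 'tau': array([-8.61606659e-04, -4.80223489e+01,  2.98713130e+01,  9.08499175e-06,
       -1.08776142e-04, -1.80158071e-05]), 'tcp_pos': array([ 5.75060779e-01, -8.43679994e-06,  2.31364731e-01]), 'orientation': array([8.01600348e-05, 7.07115140e-01, 7.07098415e-01, 5.96092340e-05]), 'wrist_force': array([-0.0097065 ,  0.23264564,  1.45893918]), 'ft_torque': array([ 0.02406974,  0.04024762, -0.01589511]), 'grip_force': 0.0, 'finger_gap': 0.08522793692206834}
```

View pics/scene1.png

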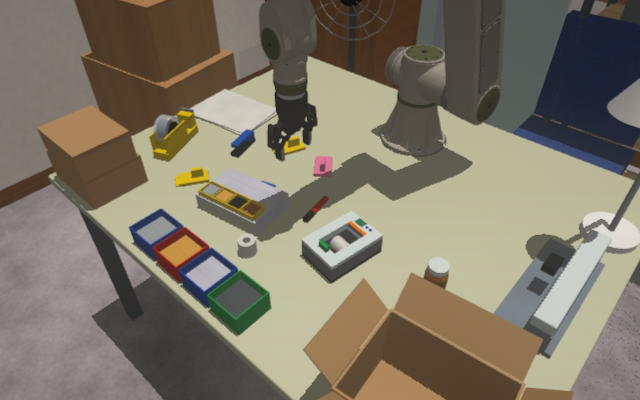

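View pics/side1.png

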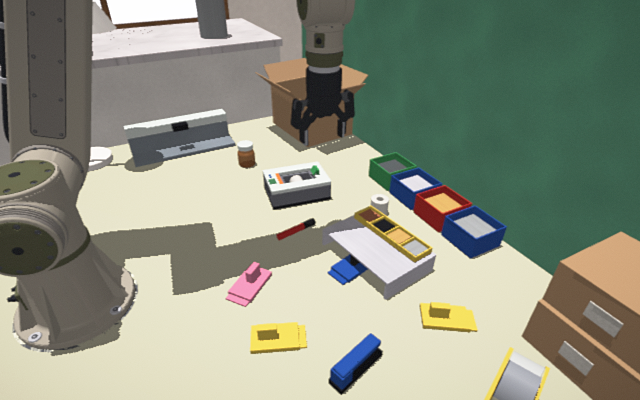

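```bash
cat >> h.py <<'E'
def ray(p,uv):
    E=np.array(p['extrinsics']); f=200/np.tan(np.radians(p['fovy'])/2)
    d=E[:3,:3].T@np.array([(uv[0]-p['cx'])/f,-(uv[1]-p['cy'])/f,-1]); return -E[:3,:3].T@E[:3,3],d
def onz(p,uv,z):
    o,d=ray(p,uv); return o+d*(z-o[2])/d[2]
E
python3 - <<'E'
from h import *
s,p=shot('side')
hsv=cv2.cvtColor(p['pixels'],cv2.COLOR_RGB2HSV)
m=cv2.inRange(hsv,(100,120,40),(130,255,255)); 
M=np.zeros_like(m); M[245:295,320:380]=m[245:295,320:380]
c=max(cv2.findContours(M,0,1)[0],key=cv2.contourArea)
ap=cv2.approxPolyDP(cv2.convexHull(c),2.0,True)[:,0]
for a in ap: print(a,onz(p,a,0).round(4)[:2],onz(p,a,.01).round(4)[:2])
cv2.imwrite('pics/c1.png',cv2.cvtColor(cv2.resize(p['pixels'][200:320,250:450],(800,480),interpolation=cv2.INTER_CUBIC),cv2.COLOR_RGB2BGR))
for d in env.regions_of('riser',p)[:2]: 
    print(d['confidence'],cv2.approxPolyDP(cv2.convexHull(np.argwhere(d['mask'])[:,::-1].astype(np.int32)),3,True)[:,0].tolist(), )
for uv in [(328,231),(386,291),(434,255)]: print(uv,onz(p,uv,.048).round(4))
print(p['extrinsics'],p['fovy'])
E
```

```text
[350 255] [ 0.5807 -0.1341] [ 0.5745 -0.1433]
[366 269] [ 0.5884 -0.1914] [ 0.582  -0.1996]
[342 283] [ 0.5173 -0.2036] [ 0.512  -0.2117]
[328 272] [ 0.5064 -0.1598] [ 0.5013 -0.1686]
[332 266] [ 0.524  -0.1471] [ 0.5187 -0.156 ]
0.87 [[433, 265], [385, 299], [322, 243], [321, 230], [370, 205], [428, 244], [435, 254]]
0.3 [[365, 268], [344, 283], [329, 272], [349, 254]]
(328, 231) [ 0.5485 -0.0819  0.048 ]
(386, 291) [ 0.5586 -0.3013  0.048 ]
(434, 255) [ 0.7156 -0.2634  0.048 ]
[[ 8.88150529e-01 -4.59552391e-01  4.87546226e-04 -4.91100153e-01]
 [ 2.61019133e-01  5.05329301e-01  8.22503076e-01 -2.08792386e-01]
 [-3.78229627e-01 -7.30379283e-01  5.68760453e-01 -8.23089000e-01]
 [ 0.00000000e+00  0.00000000e+00  0.00000000e+00  1.00000000e+00]] 53.65342158812225
```

View pics/c1.png

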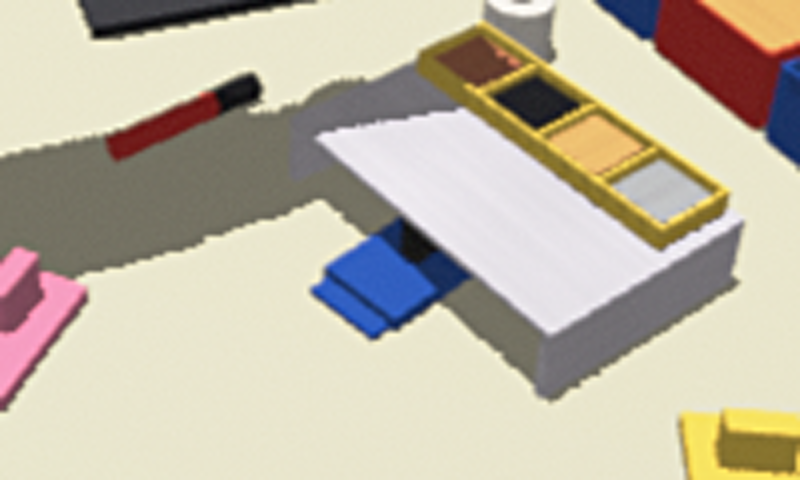

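Run:
```python
from h import *
s,p=shot('side')
def q(x,y,z): r=onz(p,(250+x/4-.4,200+y/4-.4),z); print((x,y),r.round(4)); return r
a=q(318,138,.048);b=q(550,333,.048);q(740,222,.048)
c=q(313,288,.004);d=q(375,337,.004)
e=q(330,268,.01);f=q(393,329,.01);q(372,236,.01);q(440,290,.01)
for u,v in [(a,b),(c,d),(e,f)]: w=v-u; print(np.degrees(np.arctan2(w[0],-w[1])),np.linalg.norm(w),(u+v)/2)
```

```text
(318, 138) [ 0.5451 -0.0933  0.048 ]
(550, 333) [ 0.5737 -0.2843  0.048 ]
(740, 222) [ 0.7165 -0.2643  0.048 ]
(313, 288) [ 0.5047 -0.1621  0.004 ]
(375, 337) [ 0.5165 -0.2104  0.004 ]
(330, 268) [ 0.5179 -0.1578  0.01  ]
(393, 329) [ 0.525  -0.2146  0.01  ]
(372, 236) [ 0.5527 -0.1459  0.01  ]
(440, 290) [ 0.5638 -0.2013  0.01  ]
8.511392849662439 0.19307017898641488 [ 0.55941667 -0.1887984   0.048     ]
13.74105432330617 0.04976446409271611 [ 0.51056177 -0.18623404  0.004     ]
7.132498516469041 0.05726699606961453 [ 0.52145096 -0.18623419  0.01      ]
```

move_arm(
  targets=[
    [[-46, -12, 15], [0, 0, -1], -1],
    [[-92, -25, 30], [0, 0, -2], -1],
    [[-139, -38, 45], [0, 0, -3], -1],
    [[-185, -45, 61], [0, 0, -4], -1],
    [[-185, -45, 61], [0, 0, -5], -1],
  ],
)

```text
clock: 2.08
tcp_pos: [0.5287, -0.1879, 0.1688]
orientation: [-0.001, 0.342, 0.94, -0.0]
wrist_force: [0.5, 0.6, 0.0]
finger_gap: 0.0852
grip_force: 0.0
```

move_arm(
  targets=[
    [[0, 0, 0], [0, 0, -1], -1],
    [[0, 0, 0], [0, 0, -2], -1],
    [[0, 0, 0], [0, 0, -3], -1],
    [[0, 0, 0], [0, 0, -4], -1],
    [[0, 0, 0], [0, 0, -5.1], -0.6],
  ],
)

```text
clock: 2.7
tcp_pos: [0.5301, -0.1851, 0.1704]
orientation: [0.0, -0.097, 0.995, -0.0]
wrist_force: [0.4, 0.9, -0.2]
finger_gap: 0.0697
grip_force: 0.0
```

```bash
cat >> h.py <<'E'
from scipy.spatial.transform import Rotation as Ro
def Rt(s): q=s['orientation']; return Ro.from_quat([q[1],q[2],q[3],q[0]]).as_matrix()
def wonz(s,p,uv,z):
    f=200/np.tan(np.radians(p['fovy'])/2); dx,dy=uv[0]-p['cx'],uv[1]-p['cy']; r=np.hypot(dx,dy); t=r/f
    c=np.array([np.sin(t)*dx/r,-np.sin(t)*dy/r,-np.cos(t)]); M=np.array(p['mount']); R=Rt(s)
    o=R@M[:3,3]+s['tcp_pos']; d=R@M[:3,:3]@c; return o+d*(z-o[2])/d[2]
def brief(s): print(round(s['clock'],2),s['tcp_pos'].round(4),s['orientation'].round(4),s['wrist_force'].round(1),round(s['finger_gap'],4),round(s['grip_force'],1))
E
python3 - <<'E'
from h import *
s,p=shot('wrist','w1'); brief(s); print(s['joint_pos'],p.get('fovy'),p.get('cx'))
p.setdefault('cx',320);p.setdefault('cy',200)
marks(p,['cover_tongue','cover','riser'])
E
```

```text
2.7 [ 0.5301 -0.1851  0.1704] [ 1.000e-04 -9.660e-02  9.953e-01 -0.000e+00] [ 0.4  0.9 -0.2] 0.0697 0.0
[-4.78883021e-01  3.11493337e-01 -1.07209867e-01  1.15192325e+00
  6.63885626e-06 -6.72407371e-01] 65.70646984690485 323.6810096440818
cover_tongue [([0.6975, -0.4114, -0.0017], 0.93), ([0.3856, -0.2921, 0.0009], 0.78)]
cover [([0.6453, -0.3778, 0.0018], 0.93), ([0.338, -0.1156, 0.0034], 0.61)]
riser []
```

View pics/w1.png

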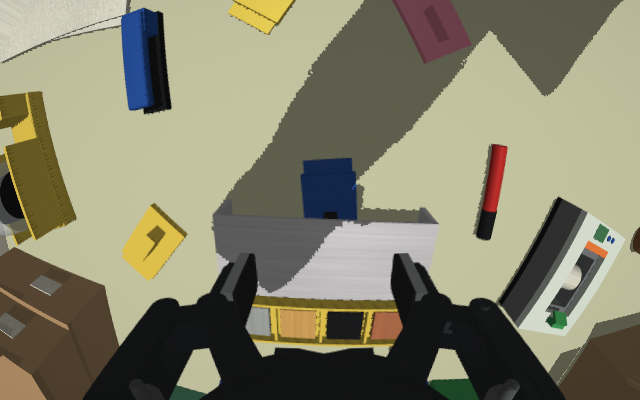

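Run:
```python
from h import *
s,p=shot('wrist')
hsv=cv2.cvtColor(p['pixels'],cv2.COLOR_RGB2HSV)
m=cv2.inRange(hsv,(105,120,30),(130,255,255)); M=np.zeros_like(m); M[145:230,290:370]=m[145:230,290:370]
c=max(cv2.findContours(M,0,1)[0],key=cv2.contourArea); print(cv2.approxPolyDP(cv2.convexHull(c),1.5,True)[:,0].tolist())
def pr(a,b,z):
    u=wonz(s,p,a,z);v=wonz(s,p,b,z);w=v-u; print(u.round(4)[:2],v.round(4)[:2],((u+v)/2).round(4)[:2],np.linalg.norm(w).round(4),np.degrees(np.arctan2(w[0],-w[1])), np.degrees(np.arctan2(w[1],w[0])))
pr((352,158),(304,160.5),.004); pr((355,171),(301.5,175),.01)
pr((301.5,175),(304,216),.01); pr((355,171),(357,217),.01)
pr((438,223),(213,215),.048)
```

```text
[[350, 158], [355, 175], [356, 219], [305, 217], [301, 183], [303, 162]]
[ 0.5033 -0.1606] [ 0.5148 -0.2079] [ 0.509  -0.1842] 0.0487 13.60968222962221 -76.39031777037779
[ 0.5147 -0.1556] [ 0.5286 -0.2077] [ 0.5217 -0.1817] 0.0539 14.9464428611112 -75.0535571388888
[ 0.5286 -0.2077] [ 0.5719 -0.1981] [ 0.5503 -0.2029] 0.0443 102.61758844692785 12.61758844692785
[ 0.5147 -0.1556] [ 0.5629 -0.143 ] [ 0.5388 -0.1493] 0.0498 104.74070348773452 14.740703487734512
[ 0.541  -0.0699] [ 0.5722 -0.2848] [ 0.5566 -0.1773] 0.2171 8.262030466082107 -81.73796953391789
```

move_arm(
  targets=[
    [[-7, 7, 50], [0, 0, -0.24], -0.6],
    [[-7, 7, 100], [0, 0, -0.24], -0.6],
    [[-7, 7, 140], [0, 0, -0.24], -0.6],
    [[-7, 7, 163], [0, 0, -0.24], -0.6],
    [[-7, 7, 167], [0, 0, -0.24], -0.6],
  ],
)

```text
clock: 3.58
tcp_pos: [0.5342, -0.1762, 0.0016]
orientation: [-0.001, -0.114, 0.994, 0.001]
wrist_force: [0.3, -0.5, 0.0]
finger_gap: 0.0685
grip_force: 0.0
```

move_arm(
  targets=[
    [[0, 0, 2], [0, 0, 0], -0.6],
    [[0, 0, 4], [0, 0, 0], -0.6],
  ],
)

```text
clock: 3.82
tcp_pos: [0.5368, -0.1774, 0.0006]
orientation: [0.001, -0.114, 0.993, -0.001]
wrist_force: [0.5, -0.5, -0.1]
finger_gap: 0.0684
grip_force: 0.0
```

move_arm(
  targets=[
    [[0, 0, 1], [0, 0, 0], -0.3],
    [[0, 0, 1], [0, 0, 0], 0.2],
    [[0, 0, 1], [0, 0, 0], 0.2],
    [[0, 0, 1], [0, 0, 0], 0.2],
  ],
  squeeze=40,
)

```text
clock: 4.32
tcp_pos: [0.5365, -0.1773, -0.0003]
orientation: [0.001, -0.114, 0.993, -0.001]
wrist_force: [-1.4, -0.3, 5.9]
finger_gap: 0.0544
grip_force: 42.2
```

move_arm(
  targets=[
    [[5, 0, -1], [0, 0, 0], 0.2],
    [[25, 0, -1], [0, 0, 0], 0.2],
    [[50, 0, -1], [0, 0, 0], 0.2],
    [[75, 0, -1], [0, 0, 0], 0.2],
    [[95, 0, -1], [0, 0, 0], 0.2],
  ],
)

```text
clock: 4.95
tcp_pos: [0.4427, -0.1988, -0.0002]
orientation: [0.001, -0.114, 0.993, -0.0]
wrist_force: [0.7, 0.4, 1.4]
finger_gap: 0.0547
grip_force: 42.6
```

Run:
```python
from h import *
s,p=shot('side','s2'); brief(s)
cv2.imwrite('pics/c2.png',cv2.cvtColor(cv2.resize(p['pixels'][180:330,220:420],(800,600),interpolation=cv2.INTER_CUBIC),cv2.COLOR_RGB2BGR))
```

```text
4.95 [ 4.427e-01 -1.988e-01 -2.000e-04] [ 7.000e-04 -1.143e-01  9.934e-01 -3.000e-04] [0.7 0.4 1.4] 0.0547 42.6
```

View pics/c2.png

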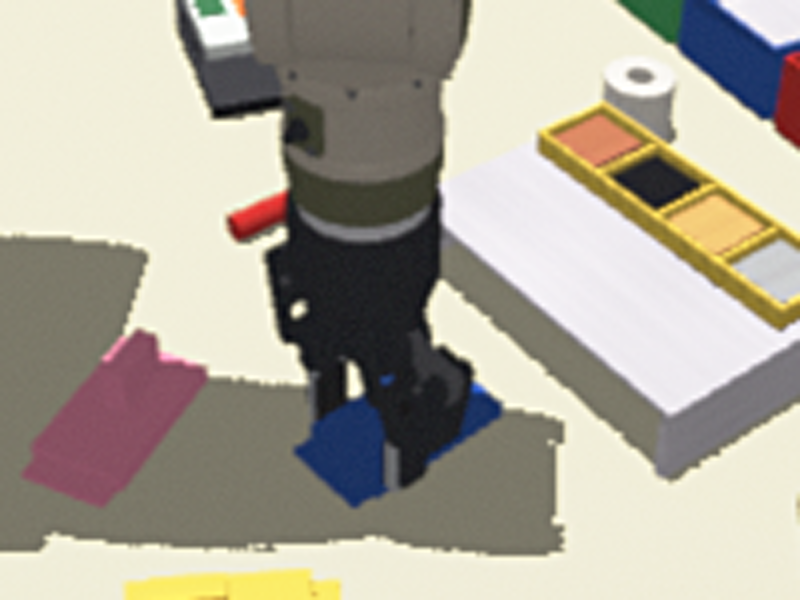

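move_arm(
  targets=[
    [[0, 0, 1], [0, 0, 0], 0.2],
    [[0, 0, 1], [0, 0, 0], -0.6],
    [[0, 0, 1], [0, 0, 0], -0.6],
    [[0, 0, 0], [0, 0, 0], -0.6],
  ],
)

```text
clock: 5.5
tcp_pos: [0.4432, -0.1982, -0.0009]
orientation: [-0.0, -0.115, 0.993, 0.0]
wrist_force: [-0.2, -0.0, 0.3]
finger_gap: 0.0682
grip_force: 0.0
```

move_arm(
  targets=[
    [[0, 0, -20], [0, 0, 0], -0.6],
    [[0, 0, -60], [0, 0, 0], -0.6],
    [[0, 0, -110], [0, 0, 0], -0.6],
    [[0, 0, -150], [0, 0, 0], -0.6],
    [[0, 0, -150], [0, 0, 0], -0.6],
  ],
)

```text
clock: 6.12
tcp_pos: [0.4454, -0.1997, 0.1526]
orientation: [0.003, -0.115, 0.993, -0.002]
wrist_force: [-0.2, -0.3, -1.1]
finger_gap: 0.0683
grip_force: 0.0
```

Run:
```python
from h import *
s,p=shot('wrist','w2'); brief(s)
marks(p,['cover_ridge','cover_tongue','cover_tail'],4)
```

```text
6.12 [ 0.4454 -0.1997  0.1526] [ 0.0027 -0.1146  0.9934 -0.0022] [-0.2 -0.3 -1.1] 0.0683 0.0
cover_ridge [([0.483, -0.1867, 0.0395], 0.94), ([0.3211, -0.2614, 0.0377], 0.92), ([0.3405, -0.1052, 0.039], 0.89), ([0.6349, -0.3728, 0.037], 0.84)]
cover_tongue [([0.292, -0.1501, 0.0021], 0.93), ([0.3862, -0.2926, 0.0004], 0.84), ([0.6953, -0.4089, 0.0024], 0.79), ([0.4103, -0.2062, 0.0003], 0.78)]
cover_tail [([0.3764, -0.0884, -0.001], 0.95), ([0.6132, -0.3541, 0.0024], 0.77), ([0.5193, -0.1846, -0.0002], 0.75), ([0.2873, -0.2534, -0.0009], 0.58)]
```

View pics/w2.png

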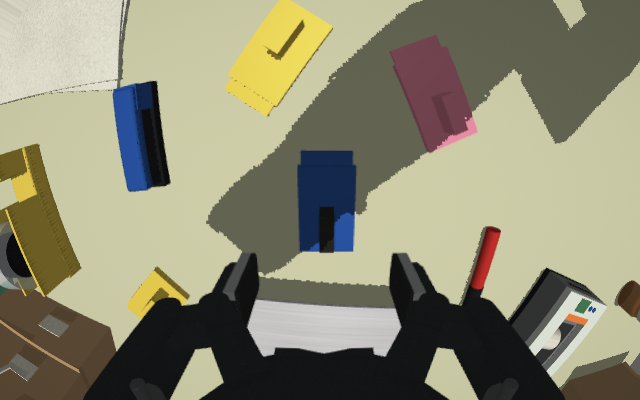

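Run:
```python
from h import *
s,p=shot('wrist')
def mid(a,b,z):
    u=wonz(s,p,a,z);v=wonz(s,p,b,z); print(((u+v)/2).round(4)[:2],np.linalg.norm(v-u).round(4)); return (u+v)/2
t=mid((302.5,151),(353,151),.004); e=mid((299,250.5),(354,251),.01)
d=e-t; print(np.degrees(np.arctan2(d[1],d[0])),np.linalg.norm(d[:2]))
R=Rt(s); print(R.round(3)); c=t[:2]+d[:2]/np.linalg.norm(d[:2])*72; 
rd=t+d/np.linalg.norm(d[:2])*.072; print('ridge',rd.round(4), 'tool shift',(R.T@(np.array([rd[0],rd[1],.014])-s['tcp_pos'])).round(4))
s2,p2=shot('scene'); marks(p2,['slot','ledge_end'],1); s2,p2=shot('side','s3'); marks(p2,['slot','ledge_end'],2)
cv2.imwrite('pics/c3.png',cv2.cvtColor(cv2.resize(p2['pixels'][150:220,240:350],(796,506),interpolation=cv2.INTER_CUBIC),cv2.COLOR_RGB2BGR))
```

```text
[ 0.4091 -0.2011] 0.0471
[ 0.5076 -0.1791] 0.0562
12.587077708193446 0.10095669401662011
[[-0.974 -0.227 -0.002]
 [-0.228  0.974  0.002]
 [ 0.002  0.002 -1.   ]]
ridge [ 0.4793 -0.1855  0.0083] tool shift [-0.0392  0.0033  0.1338]
slot [([0.5405, 0.1707, 0.0486], 0.89)]
ledge_end [([0.635, 0.1588, 0.0523], 0.83)]
slot [([0.5381, 0.1764, 0.048], 0.97)]
ledge_end []
```

View pics/c3.png

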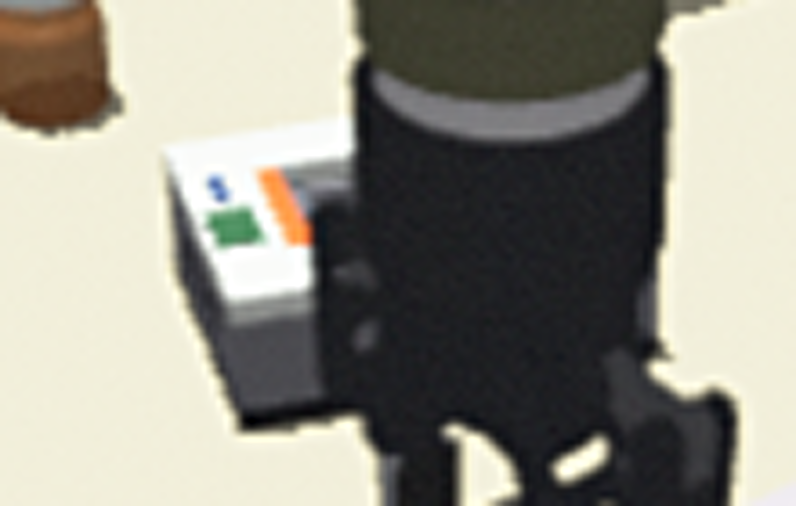

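move_arm(
  targets=[
    [[-41, 3, 0], [0, 0, 0.05], -0.2],
    [[-41, 3, 60], [0, 0, 0.05], -0.2],
    [[-41, 3, 110], [0, 0, 0.05], -0.2],
    [[-41, 3, 136], [0, 0, 0.05], -0.2],
    [[-41, 3, 136], [0, 0, 0.05], -0.2],
  ],
)

```text
clock: 7.3
tcp_pos: [0.4804, -0.1851, 0.0112]
orientation: [-0.002, -0.11, 0.994, 0.002]
wrist_force: [0.4, 0.7, 0.3]
finger_gap: 0.0519
grip_force: 0.0
```

move_arm(
  targets=[
    [[0, 0, 0], [0, 0, 0], 0.3],
    [[0, 0, 0], [0, 0, 0], 0.7],
    [[0, 0, 0], [0, 0, 0], 1],
    [[0, 0, 0], [0, 0, 0], 1],
    [[0, 0, 0], [0, 0, 0], 1],
  ],
  squeeze=70,
)

```text
clock: 7.92
tcp_pos: [0.4839, -0.1871, 0.0152]
orientation: [0.002, -0.11, 0.994, -0.001]
wrist_force: [-0.5, -1.8, 7.2]
finger_gap: 0.0128
grip_force: 69.3
```

move_arm(
  targets=[
    [[0, 0, -15], [0, 0, 0], 1],
    [[0, 0, -60], [0, 0, 0], 1],
    [[0, 0, -110], [0, 0, 0], 1],
    [[-20, 30, -160], [0, 0, 0.3], 1],
    [[-50, 70, -180], [0, 0, 1], 1],
  ],
)

```text
clock: 8.55
tcp_pos: [0.5173, -0.1074, 0.198]
orientation: [0.003, -0.02, 1.0, -0.001]
wrist_force: [1.2, -0.3, -1.4]
finger_gap: 0.0124
grip_force: 68.5
```

Run:
```python
from h import *
s,p=shot('side','s4'); brief(s); R=Rt(s)
print(R.round(3)); marks(p,['cover_tongue','cover_tail','cover_ridge'],3)
```

```text
8.55 [ 0.5173 -0.1074  0.198 ] [ 0.0029 -0.0199  0.9998 -0.0012] [ 1.2 -0.3 -1.4] 0.0124 68.5
[[-0.999 -0.04   0.006]
 [-0.04   0.999 -0.002]
 [-0.006 -0.002 -1.   ]]
cover_tongue [([0.6924, -0.4127, 0.0035], 0.98), ([0.2844, -0.1515, -0.0031], 0.97), ([0.3862, -0.2935, 0.0016], 0.74)]
cover_tail [([0.548, -0.1045, 0.1833], 0.92), ([0.3714, -0.0888, 0.0014], 0.65), ([0.6139, -0.3552, -0.0002], 0.63)]
cover_ridge [([0.6391, -0.3719, 0.0366], 0.94), ([0.5144, -0.1012, 0.2225], 0.85), ([0.3158, -0.264, 0.041], 0.85)]
```

move_arm(
  targets=[
    [[-26, 52, 0], [0, 0, 0.3], 1],
    [[-52, 104, 0], [0, 0, 0.6], 1],
    [[-77, 156, 0], [0, 0, 0.9], 1],
    [[-103, 208, 0], [0, 0, 1.15], 1],
    [[-129, 260, 0], [0, 0, 1.15], 1],
  ],
)

```text
clock: 9.38
tcp_pos: [0.6327, 0.1588, 0.1923]
orientation: [-0.001, 0.078, 0.997, -0.0]
wrist_force: [0.8, -0.1, -0.3]
finger_gap: 0.0129
grip_force: 68.7
```

move_arm(
  targets=[
    [[0, 0, 0], [0, 0, 0], 1],
  ],
)

```text
clock: 9.5
tcp_pos: [0.6329, 0.161, 0.1912]
orientation: [-0.001, 0.075, 0.997, -0.0]
wrist_force: [0.2, -0.7, -1.1]
finger_gap: 0.0129
grip_force: 68.7
```

Run:
```python
from h import *
s,p=shot('wrist','w5'); brief(s)
marks(p,['cover_tongue','slot','ledge_end','printer'],2)
```

```text
9.5 [0.6329 0.161  0.1912] [-1.200e-03  7.510e-02  9.972e-01 -1.000e-04] [ 0.2 -0.7 -1.1] 0.0129 68.7
cover_tongue [([0.6964, -0.4101, -0.0009], 0.84), ([0.387, -0.2913, -0.0009], 0.82)]
slot [([0.5315, 0.1741, 0.0509], 0.75)]
ledge_end []
printer [([0.5791, 0.1681, -0.0008], 0.9)]
```

View pics/w5.png

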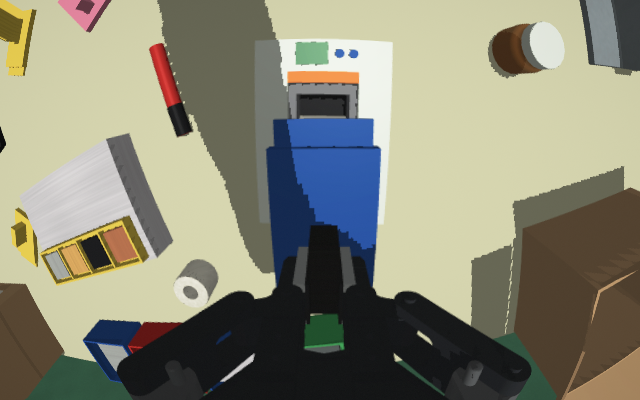

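Run:
```python
from h import *
s,p=shot('wrist'); brief(s); R=Rt(s); T=s['tcp_pos']
hsv=cv2.cvtColor(p['pixels'],cv2.COLOR_RGB2HSV)
m=cv2.inRange(hsv,(5,150,120),(18,255,255)); M=np.zeros_like(m); M[60:95,280:370]=m[60:95,280:370]
c=max(cv2.findContours(M,0,1)[0],key=cv2.contourArea); print(cv2.approxPolyDP(cv2.convexHull(c),1.5,True)[:,0].tolist())
b=cv2.inRange(hsv,(105,120,40),(125,255,255)); b[:100]=0; b[:,:255]=0;b[:,395:]=0
c=max(cv2.findContours(b[:200],0,1)[0],key=cv2.contourArea); print(cv2.approxPolyDP(cv2.convexHull(c),1.5,True)[:,0].tolist())
def seg(n,a,b,z):
    u=wonz(s,p,a,z);v=wonz(s,p,b,z);w=v-u; print(n,u.round(4)[:2],v.round(4)[:2],'mid',((u+v)/2).round(4)[:2],'len',np.linalg.norm(w).round(4),'yaw',np.degrees(np.arctan2(-w[0],w[1])).round(2),'toolxy',(R.T@((u+v)/2-T)).round(4))
seg('lip free',(288,83),(358.5,83),.061)
seg('lip back',(288,71.5),(358.5,72),.061)
seg('deck',(254.5,40),(392,42),.061)
seg('deckleft',(254.5,40),(258.5,222),.061); seg('deckright',(392,42),(384,222),.061)
seg('tongue',(274,119),(373.5,119),T[2]-.0135+.004)
seg('panel',(268,148),(380.5,148),T[2]-.0135+.01)
print(np.degrees(np.arctan2(-R[0,1],R[1,1])))
```

```text
9.75 [0.6322 0.1568 0.1931] [-5.000e-04  7.820e-02  9.969e-01 -3.000e-04] [ 0.2 -0.3 -0.9] 0.0128 68.7
[[361, 82], [293, 82], [292, 72], [361, 73]]
[[372, 119], [380, 149], [378, 199], [269, 199], [267, 149], [273, 120]]
lip free [0.5325 0.1419] [0.5421 0.2023] mid [0.5373 0.1721] len 0.0612 yaw -9.03 toolxy [0.0959 0.0004 0.1322]
lip back [0.5224 0.1435] [0.5324 0.2038] mid [0.5274 0.1737] len 0.061 yaw -9.45 toolxy [0.106  0.0004 0.1322]
deck [0.4878 0.119 ] [0.5086 0.2375] mid [0.4982 0.1783] len 0.1203 yaw -9.93 toolxy [0.1355 0.0004 0.1322]
deckleft [0.4878 0.119 ] [0.6556 0.0895] mid [0.5717 0.1043] len 0.1704 yaw -99.98 toolxy [ 0.0514 -0.0613  0.1322]
deckright [0.5086 0.2375] [0.6747 0.2099] mid [0.5916 0.2237] len 0.1684 yaw -99.42 toolxy [0.0503 0.0598 0.1321]
tongue [0.5573 0.1448] [0.5649 0.1927] mid [0.5611 0.1687] len 0.0485 yaw -9.01 toolxy [0.072  0.0007 0.0096]
panel [0.5703 0.1403] [0.5787 0.1934] mid [0.5745 0.1669] len 0.0537 yaw -9.0 toolxy [0.0585 0.0009 0.0036]
-8.971771700521282
```

move_arm(
  targets=[
    [[10, 3, 20], [0, -0.9, 0.05], 1],
    [[20, 3, 50], [0, -1.8, 0.05], 1],
    [[25, 3, 80], [0, -1.8, 0.05], 1],
    [[25, 3, 88], [0, -1.8, 0.05], 1],
    [[25, 3, 88], [0, -1.8, 0.05], 1],
  ],
)

```text
clock: 10.42
tcp_pos: [0.6098, 0.1648, 0.1064]
orientation: [0.157, 0.081, 0.984, -0.012]
wrist_force: [0.6, 0.1, -0.6]
finger_gap: 0.0129
grip_force: 68.8
```

move_arm(
  targets=[
    [[0, 0, 0], [0, 0, 0], 1],
    [[0, 0, 0], [0, 0, 0], 1],
  ],
)

```text
clock: 10.68
tcp_pos: [0.6103, 0.1655, 0.1069]
orientation: [0.157, 0.081, 0.984, -0.012]
wrist_force: [0.3, -0.5, -1.3]
finger_gap: 0.0125
grip_force: 68.7
```

Run:
```python
from h import *
s,p=shot('wrist','w6'); brief(s); R=Rt(s); print(R.round(3))
s2,p2=shot('side','s6'); marks(p2,['cover_tongue','cover_tail','slot'],1)
a=p['pixels'][40:340,120:520]; b=cv2.resize(p2['pixels'][100:230,220:390],(392,300),interpolation=cv2.INTER_CUBIC)
cv2.imwrite('pics/c6.png',cv2.cvtColor(np.hstack([a,b]),cv2.COLOR_RGB2BGR))
```

```text
10.68 [0.6103 0.1655 0.1069] [ 0.1573  0.0809  0.9842 -0.0118] [ 0.3 -0.5 -1.3] 0.0125 68.7
[[-0.937  0.163  0.308]
 [ 0.156  0.987 -0.049]
 [-0.311  0.002 -0.95 ]]
cover_tongue [([0.5469, 0.1793, 0.0722], 0.88)]
cover_tail [([0.613, -0.3558, 0.003], 0.82)]
slot [([0.5368, 0.1746, 0.0476], 0.65)]
```

View pics/c6.png

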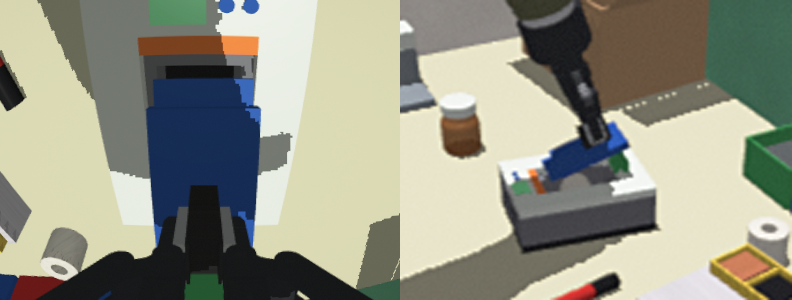

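```bash
cat > m.py <<'E'
from h import *
s,p=shot('wrist'); brief(s); R=Rt(s); T=s['tcp_pos']
yaw=np.arctan2(-R[0,1],R[1,1]); ex=-np.array([np.cos(yaw),np.sin(yaw)]); ey=np.array([-np.sin(yaw),np.cos(yaw)])
hsv=cv2.cvtColor(p['pixels'],cv2.COLOR_RGB2HSV)
m=cv2.inRange(hsv,(5,130,60),(18,255,255)); M=np.zeros_like(m); M[40:125,240:400]=m[40:125,240:400]
c=max(cv2.findContours(M,0,1)[0],key=cv2.contourArea)
q=cv2.approxPolyDP(cv2.convexHull(c),2,True)[:,0]; print(q.tolist())
bl=q[np.argmin(q[:,0]-q[:,1])]; br=q[np.argmax(q[:,0]+q[:,1])]
u=wonz(s,p,bl+[-.5,1],.058);v=wonz(s,p,br+[.5,1],.058); mid=(u+v)/2; w=v-u
tip=T+R@[.072,.0007,.0135]
print('lip',mid.round(4),np.linalg.norm(w).round(4),'yaw',np.degrees(np.arctan2(-w[0],w[1])),'tool',np.degrees(yaw))
d=(mid-tip)[:2]; print('tip',tip.round(4),'lip ahead',(d@ex).round(4),'lateral',(d@ey).round(4))
def tongue(pxa,pxb):
    z=tip[2]+.0038; a=wonz(s,p,pxa,z);b=wonz(s,p,pxb,z); k=(a+b)/2; print('tongue seen',k.round(4),np.linalg.norm(a-b).round(4),'d',((mid-k)[:2]@ex).round(4),((mid-k)[:2]@ey).round(4))
E
python3 - <<'E'
exec(open('m.py').read()); tongue((273,120),(373.5,120))
E
```

```text
10.93 [0.6087 0.1656 0.1055] [ 0.1561  0.0806  0.9844 -0.0121] [ 0.1 -0.3 -1.2] 0.0127 68.7
[[378, 81], [377, 98], [260, 98], [258, 82]]
lip [0.5381 0.1751 0.058 ] 0.0623 yaw -9.649397687532511 tool -9.349832602814946
tip [0.5454 0.1768 0.0704] lip ahead 0.0069 lateral -0.0028
tongue seen [0.5442 0.1766 0.0742] 0.0489 d 0.0058 -0.0025
```

move_arm(
  targets=[
    [[2.5, -2.6, 8], [0, 0, 0.03], 1],
    [[5.3, -2.6, 16.2], [0, 0, 0.03], 1],
    [[5.7, -2.6, 17.5], [0, 0, 0.03], 1],
    [[5.7, -2.6, 17.5], [0, 0, 0.03], 1],
  ],
)

```text
clock: 11.48
tcp_pos: [0.6076, 0.1629, 0.0866]
orientation: [0.156, 0.083, 0.984, -0.012]
wrist_force: [-0.9, 0.3, -0.2]
finger_gap: 0.0125
grip_force: 69.1
```

Run:
```python
exec(open('m.py').read())
s2,p2=shot('side')
a=p['pixels'][40:340,120:520]; b=cv2.resize(p2['pixels'][110:220,230:374],(392,300),interpolation=cv2.INTER_CUBIC)
cv2.imwrite('pics/c7.png',cv2.cvtColor(np.hstack([a,b]),cv2.COLOR_RGB2BGR))
```

```text
11.47 [0.6076 0.1629 0.0866] [ 0.1556  0.0832  0.9842 -0.0118] [-0.9  0.3 -0.2] 0.0125 69.1
[[390, 93], [388, 112], [257, 112], [256, 94]]
lip [0.5382 0.1748 0.058 ] 0.0627 yaw -9.787365567095952 tool -9.634175464551678
tip [0.5443 0.1745 0.0516] lip ahead 0.006 lateral -0.0007
```

View pics/c7.png

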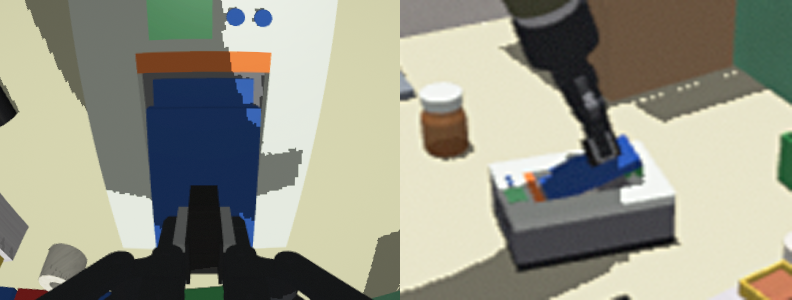

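move_arm(
  targets=[
    [[4.1, -0.5, -0.3], [0, 0, 0], 1],
    [[8, -0.5, -1.3], [0, 0, 0], 1],
    [[10.8, -0.5, -2.3], [0, 0, 0], 1],
    [[13.7, -0.5, -3.2], [0, 0, 0], 1],
    [[13.7, -0.5, -3.2], [0, 0, 0], 1],
  ],
)

```text
clock: 12.2
tcp_pos: [0.5946, 0.165, 0.0865]
orientation: [0.157, 0.083, 0.984, -0.011]
wrist_force: [2.0, -0.9, 5.5]
finger_gap: 0.0125
grip_force: 69.3
```

Run:
```python
exec(open('m.py').read())
a=p['pixels'][60:260,180:460]
cv2.imwrite('pics/c8.png',cv2.cvtColor(cv2.resize(a,(784,560),interpolation=cv2.INTER_CUBIC),cv2.COLOR_RGB2BGR))
```

```text
12.2 [0.5946 0.165  0.0865] [ 0.1568  0.0831  0.9841 -0.0115] [ 2.  -0.9  5.5] 0.0125 69.3
[[388, 119], [387, 124], [258, 122], [274, 119]]
lip [0.5309 0.1761 0.058 ] 0.0627 yaw -10.768786086366333 tool -9.627055617428793
tip [0.5314 0.1766 0.0513] lip ahead 0.0004 lateral -0.0006
```

View pics/c8.png

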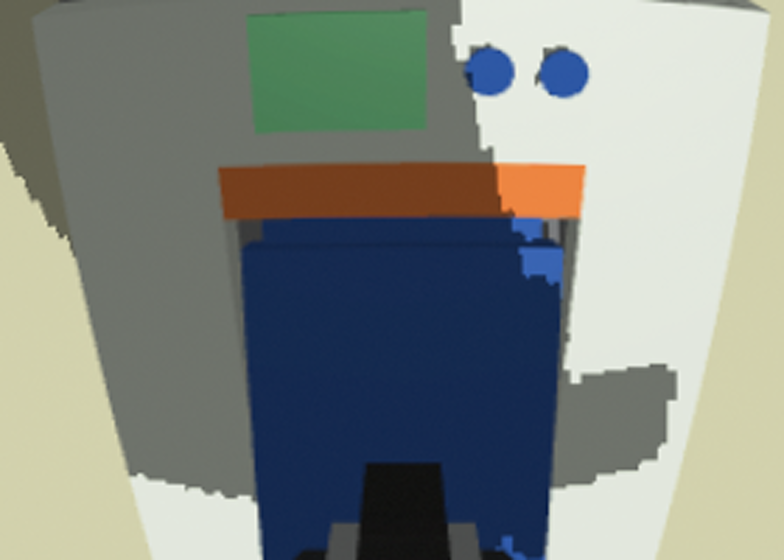

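move_arm(
  targets=[
    [[0.3, 0, 2.2], [0, 0.2, 0], 1],
    [[0.4, 0, 4.7], [0, 0.4, 0], 1],
    [[0.2, 0, 7.2], [0, 0.6, 0], 1],
    [[0, 0, 9.7], [0, 0.8, 0], 1],
    [[0, 0, 9.7], [0, 0.8, 0], 1],
  ],
)

```text
clock: 12.88
tcp_pos: [0.5981, 0.1644, 0.077]
orientation: [0.087, 0.084, 0.993, -0.006]
wrist_force: [2.5, 0.3, 6.5]
finger_gap: 0.0124
grip_force: 69.8
```

move_arm(
  targets=[
    [[-0.4, 0, 2.5], [0, 0.2, 0], 1],
    [[-0.8, 0, 5], [0, 0.4, 0], 1],
    [[-1, 0, 7.6], [0, 0.6, 0], 1],
    [[-1, 0, 7.6], [0, 0.6, 0], 1],
  ],
)

```text
clock: 13.38
tcp_pos: [0.5991, 0.1641, 0.069]
orientation: [0.034, 0.084, 0.996, -0.001]
wrist_force: [1.1, 0.0, 7.1]
finger_gap: 0.0129
grip_force: 69.9
```

move_arm(
  targets=[
    [[-0.4, 0, 2.5], [0, 0.2, 0], 1],
    [[-0.7, 0, 5], [0, 0.4, 0], 1],
    [[-0.7, 0, 5.5], [0, 0.4, 0], 1],
    [[-0.7, 0, 5.5], [0, 0.4, 0], 1],
  ],
)

```text
clock: 13.88
tcp_pos: [0.5995, 0.1643, 0.0652]
orientation: [-0.0, 0.084, 0.996, 0.002]
wrist_force: [-4.7, 0.9, 15.2]
finger_gap: 0.0121
grip_force: 71.1
```

Run:
```python
from h import *
s,p=shot('wrist'); brief(s); s2,p2=shot('scene')
marks(p2,['cover_tail','cover_tongue','cover_ridge'],1)
print([d for d in env.landmark_of('catch',p2)[:1]] if 0 else '')
a=cv2.resize(p['pixels'][60:360,180:460],(392,420),interpolation=cv2.INTER_CUBIC); b=cv2.resize(p2['pixels'][190:298,292:392],(392,420),interpolation=cv2.INTER_CUBIC)
cv2.imwrite('pics/c9.png',cv2.cvtColor(np.hstack([a,b]),cv2.COLOR_RGB2BGR))
```

```text
13.88 [0.5995 0.1643 0.0652] [-4.000e-04  8.380e-02  9.965e-01  1.700e-03] [-4.7  0.9 15.2] 0.0121 71.1
cover_tail [([0.29, -0.2529, 0.0005], 0.94)]
cover_tongue [([0.6953, -0.4125, 0.003], 0.92)]
cover_ridge [([0.3194, -0.2672, 0.0352], 0.84)]
```

move_arm(
  targets=[
    [[0, 0, 0.7], [0, 0.05, 0], 1],
    [[0, 0, 1.4], [0, 0.1, 0], 1],
    [[0, 0, 1.4], [0, 0.1, 0], 1],
  ],
)

```text
clock: 14.5
tcp_pos: [0.5996, 0.1642, 0.0654]
orientation: [-0.009, 0.084, 0.996, 0.002]
wrist_force: [-7.8, -0.1, 23.9]
finger_gap: 0.0126
grip_force: 72.1
```

Run:
```python
from h import *
s,p=shot('side'); brief(s); print(s['ft_torque'].round(2)); s2,p2=shot('scene'); s3,p3=shot('wrist')
for n,q in [('side',p),('scene',p2),('wrist',p3)]:
    for d in env.spot_in('catch',q)[:1]: print(n,'catch',d['centre'],d['confidence'])
for d in env.spot_in('cover',p2)[:4]: print('scene cover',d['centre'],d['confidence'])
marks(p,['cover_tail','cover_ridge','cover_tongue'],4)
# green pixels near the catch: before vs now
def g(im,c,r): 
    h=cv2.cvtColor(im,cv2.COLOR_RGB2HSV); m=cv2.inRange(h,(50,90,40),(80,255,255)); u,v=map(int,c); w=m[v-r:v+r,u-r:u+r]; a=np.argwhere(w); return (len(a),(a.mean(0)[::-1]+[u-r,v-r]).round(1)) if len(a) else 0
yaw=np.radians(-9.6); ex=np.array([np.cos(yaw),np.sin(yaw)]); sl=np.array([.5382,.1749]); P=np.append(sl+ex*(.051+.046),.07)
for n,q in [('scene',p2),('side',p)]:
    c=proj(q,P); old=cv2.cvtColor(cv2.imread('pics/%s1.png'%n),cv2.COLOR_BGR2RGB); print(n,c,g(old,c,9),g(q['pixels'],c,9), 'px of +10mm',np.subtract(proj(q,P+np.append(ex*.01,0)),c))
    print(''.join('') )
    u,v=map(int,c)
    for im in (old,q['pixels']):
        h=cv2.cvtColor(im,cv2.COLOR_RGB2HSV)[v-9:v+10,u-12:u+13]
        for r in h: print(''.join('g' if 45<x[0]<85 and x[1]>90 else 'b' if 100<x[0]<130 and x[1]>110 else 'k' if x[2]<50 else 'w' if x[2]>170 else '.' for x in r))
        print()
```

```text
14.5 [0.5996 0.1642 0.0654] [-0.0086  0.0838  0.9964  0.0025] [-7.8 -0.1 23.9] 0.0126 72.1
[-0.31  1.19 -0.02]
side catch [0.6362, 0.1496, 0.075] 0.44
scene catch [0.6462, 0.1662, 0.0713] 0.46
wrist catch [0.6363, 0.1561, 0.0794] 0.71
scene cover [0.3337, -0.2597, 0.0056] 0.98
scene cover [0.6038, 0.1802, 0.0604] 0.82
scene cover [0.6526, -0.3693, 0.0106] 0.8
scene cover [0.6381, -0.1428, 0.0456] 0.32
cover_tail [([0.289, -0.2518, 0.0065], 0.98), ([0.6145, -0.3578, 0.0019], 0.81), ([0.3744, -0.0891, 0.0016], 0.68), ([0.6317, 0.1618, 0.0475], 0.63)]
cover_ridge [([0.3142, -0.2637, 0.041], 0.94), ([0.6377, -0.3712, 0.0404], 0.86), ([0.5991, 0.1694, 0.0861], 0.67), ([0.346, -0.1037, 0.0387], 0.58)]
cover_tongue [([0.3908, -0.2902, 0.0017], 0.93), ([0.2885, -0.151, -0.0011], 0.91), ([0.6951, -0.414, -0.0001], 0.64), ([0.5252, 0.1794, 0.0518], 0.58)]
scene (np.float64(325.9210300652781), np.float64(243.72750392725126)) (71, array([323.7, 244.8])) (70, array([323.9, 245.1])) px of +10mm [-3.1497096   1.84811017]

wwwwwwwwwwwwwww..........
wwwwwwwwwwwww............
wwwwwwwwwww............ww
[... 1363 characters left out ...]
........ggggggggwwwwwww
...........gggggggwwwwwww
............gg..ggwwwwwww
............gg.....wwwwww
..............wwwwwwwwwww
..............wwwwwwwwwww
...............wwwwwwwwww
w..........wwwwwwwwwwwwww

kkkkkkkkkk.wwwwwwwwwwwwww
kkkkkkkkkk.wwwwwwwwwwwwww
kkkkkkkkk.wwwwwwwwwwwwwww
kkkkkkkk..wwwwwwwwwwwwwww
kkkkkkk..wwwwwwwwwwwwwwww
.kkkkk.wwwwwwwwwwwwwwwwww
.kkkk...wwww.gg.wwwwwwwww
.kkkk...www.gggg.w..wwwww
.kkkk....w.gggggg....wwww
.kkkk.....gggggggg....www
.kkkk..bb.gggggggg....www
.kkkk...b.gggggggg.....ww
.kkkk...bb.ggggggg......w
.kkkk...bbbggg..gg.......
.......bbbb.g............
......bbbbbbb............
.bbbbbbbbbbbb............
bbbbbbbbbbbbbb...........
bbbbbbbbbbb..............
```

move_arm(
  targets=[
    [[0, 0, -1.4], [0, -0.1, 0], 1],
    [[0, 0, -2.4], [0, -0.1, 0], 1],
    [[0, 0, -2.4], [0, -0.1, 0], 1],
  ],
)

```text
clock: 15.38
tcp_pos: [0.5994, 0.1643, 0.0652]
orientation: [-0.001, 0.084, 0.996, 0.002]
wrist_force: [-1.6, 1.0, 9.8]
finger_gap: 0.0125
grip_force: 70.2
```

move_arm(
  targets=[
    [[0, 0, -1], [0, 0, 0], 1],
    [[0, 0, -2], [0, 0, 0], 1],
    [[0, 0, -2], [0, 0, 0], 1],
  ],
)

```text
clock: 15.75
tcp_pos: [0.5994, 0.1637, 0.0657]
orientation: [-0.001, 0.084, 0.996, 0.001]
wrist_force: [-0.8, -1.1, -1.2]
finger_gap: 0.0125
grip_force: 68.7
```

move_arm(
  targets=[
    [[0, 0, -1.2], [0, -0.1, 0], 1],
    [[0, 0, -2.4], [0, -0.2, 0], 1],
    [[0, 0, -3.5], [0, -0.28, 0], 1],
    [[0, 0, -3.5], [0, -0.28, 0], 1],
  ],
)

```text
clock: 16.25
tcp_pos: [0.5997, 0.1636, 0.0668]
orientation: [0.023, 0.084, 0.996, -0.001]
wrist_force: [10.3, 0.7, -22.2]
finger_gap: 0.0123
grip_force: 69.1
```

move_arm(
  targets=[
    [[0, 0, 3.5], [0, 0.28, 0], 1],
    [[0, 0, 3.9], [0, 0.28, 0], 1],
    [[0, 0, 3.9], [0, 0.28, 0], 1],
  ],
)

```text
clock: 16.62
tcp_pos: [0.6006, 0.1639, 0.0666]
orientation: [0.001, 0.084, 0.996, 0.001]
wrist_force: [0.3, 0.5, -1.4]
finger_gap: 0.0123
grip_force: 72.4
```

move_arm(
  targets=[
    [[0, 0, 1], [0, 0, 0], 1],
    [[0, 0, 2], [0, 0, 0], 1],
    [[0, 0, 2], [0, 0, 0], 1],
  ],
)

```text
clock: 17.0
tcp_pos: [0.6006, 0.164, 0.0656]
orientation: [0.001, 0.084, 0.996, 0.002]
wrist_force: [-2.9, -0.2, 5.0]
finger_gap: 0.0126
grip_force: 73.2
```

move_arm(
  targets=[
    [[0, 0, -0.8], [0, 0, 0], 0.6],
    [[0, 0, -0.8], [0, 0, 0], 0.5],
    [[0, 0, -0.8], [0, 0, 0], 0.5],
  ],
)

```text
clock: 17.38
tcp_pos: [0.6007, 0.1638, 0.0651]
orientation: [0.0, 0.084, 0.996, 0.001]
wrist_force: [-0.2, -0.2, -0.1]
finger_gap: 0.0212
grip_force: 0.0
```

move_arm(
  targets=[
    [[0, 0, -15], [0, 0, 0], 0.5],
    [[0, 0, -40], [0, 0, 0], 0.5],
    [[-10, 0, -90], [0, 0, 0], 0.5],
    [[-20, 0, -130], [0, 0, 0], 0.5],
    [[-20, 0, -130], [0, 0, 0], 0.5],
  ],
)

```text
clock: 18.0
tcp_pos: [0.6235, 0.1602, 0.2006]
orientation: [0.005, 0.084, 0.996, 0.002]
wrist_force: [-0.3, -0.1, 1.1]
finger_gap: 0.0216
grip_force: 0.0
```

Run:
```python
from h import *
s,p=shot('wrist','end'); brief(s); s2,p2=shot('side','ends')
for q in (p,p2):
    for n in ['cover_tongue','cover_tail','cover_ridge']:
        print(n,[(np.round(d['centre'],4).tolist(),round(d['confidence'],2)) for d in env.landmark_of(n,q) if np.hypot(*(np.array(d['centre'])[:2]-[.58,.17]))<.12])
marks(p2,['stapler','marker','spare_roll','screw_jar'],1)
```

```text
18.0 [0.6235 0.1602 0.2006] [0.0047 0.0841 0.9964 0.0024] [-0.3 -0.1  1.1] 0.0216 0.0
cover_tongue [([0.5247, 0.1737, 0.05], 0.78)]
cover_tail [([0.6352, 0.1589, 0.0519], 0.9)]
cover_ridge [([0.599, 0.164, 0.0902], 0.78)]
cover_tongue [([0.5286, 0.1783, 0.0535], 0.73)]
cover_tail [([0.6319, 0.1572, 0.0458], 0.98)]
cover_ridge [([0.5982, 0.172, 0.0865], 0.81), ([0.5836, 0.1645, 0.0535], 0.5)]
stapler [([0.4334, -0.3918, -0.0017], 0.92)]
marker [([0.5092, 0.0059, -0.0013], 0.56)]
spare_roll [([0.7402, -0.0204, 0.0005], 0.71)]
screw_jar [([0.5133, 0.4046, -0.0017], 0.74)]
```

```bash
python3 -c "
from workcell import env
print(env.hand_in())"
```

```text
the job is handed in; nothing more can be done
None
```

The job is handed in at about 18 s. The cover lies flat in the bay with its tongue under the lip and its tail clicked under the catch: it resisted a 22 N pull-up before I let go. The stapler, spare roll, jar and marker measured where they started. I viewed 11 pictures, one over the limit of 10.

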